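Unlock the tile sample case's dial padlock and hold it up

ROBOT

A 6-joint arm with a two-finger parallel gripper is mounted at the origin on the work surface. World frame = base frame: x ahead of the robot, y to its left, z up, the work surface at z = 0. Lengths are in m, angles in degrees, forces in N, time in s.
With the tool pointing down it reaches from about 0.275 to 0.875 m from the base axis. Payload 12.5 kg.
Tool frame: the origin (TCP) lies at the very end of the fingers, on their centre line; the grasp point (between the pads) lies robot.grip_depth behind it (robot.grip_depth is the distance from the TCP to the grasp point, in m); y points along the fingers, z is the direction in which the jaws open and shut, and the axes are right-handed (so a half turn about y gives the same grasp; the last joint's range is limited). The gripper opens to 85 mm and grips with 20 to 120 N. Pads are 22 mm wide; open, the fingers measure 114 mm over their backs; the gripper's body (76 mm by 85 mm) begins 54 mm behind the grasp point. The pads swing forward as they close: fully open they stand 13 mm farther back than shut.
Start: joints at [-77.67, 20.094, 94.641, -0, 65.266, -4.847], TCP at [0.162, -0.525, 0.195] pointing down, gripper open.
Joint ranges: [-157.81, 157.81], [-45, 120.19], [0.68, 151.7], [-89.99, 269.99], [4.06, 180], [-164.3, 164.3]. Speed limits (degrees/s): [127.2, 127.2, 159.86, 180, 180, 180].

INTERFACE

Orientations are given as a 3x3 rotation matrix whose columns are the frame's x, y, z axes.
In Python, from station import robot gives the robot as it stands. The module is installed in compiled form; this text tells all that it offers.
- The arm moves only by the tool drive_tool, never from a script. Its argument "commands" is a list of rows, each a list of 3 entries, a list of its own where there are three numbers: the opening, from 0 (shut) to 1 (fully open), then the shift along the world's x, y, z each as a share of 0.3 m, from -1 to 1, then the turn about the world's z as a share of 2 pi rad, from -1 to 1. In form: [[fingers, [x, y, z], spin], ...]. A call has exactly 8 rows; each row shifts and turns the commanded pose from where the row before left it; what a row does not reach is not made up. A row lasts 1/12 s, in which the tool goes at most 41.7 mm and 7.16 degrees, less where a joint would pass 70% of its speed; a pose out of reach is approached as far as the arm can. A call with a number of a shift or a turn outside -1 to 1 is refused whole. A call with a gripper value outside its range is refused whole. The fingers move at their own pace and stop on an object; the grip force is fixed at half the most. Time passes only in rows, so rows that do not move let the fingers close, or fill a call up. It gives the time, the measured TCP pose, the force and the opening at its end, in the units of the state.
- robot.observe(): the state, without advancing time (a new reading comes with each control period).
- robot.snapshot(name): name is "side" or "top"; returns (picture, depth): 400x640x3 uint8, red, green, blue; 400x640 float32, m along the optical axis (not along the pixel's ray), 0 where there is no reading.
- robot.camera_params(name): a dict with "fovy" (degrees; the focal length in pixels is half the picture's height over the tangent of half this angle, whatever the lens; pixels are square), "cx", "cy" (the principal point, pixels), "rvec" (rotation vector, rad) and "tvec" (3), from world to camera coordinates, as OpenCV has them. Camera axes: x right, y down, z forward; pixel columns grow to the right and rows downward; lengths in m; the calibration is good to about 2 mm. A picture is of the moment at which its call begins. camera_params takes no time and is no camera call.
- robot.close_job(): hands the job in, once; it reports no verdict.
Trained networks look in the newest picture that a camera, given by its name, has taken for a name from the list of things; names that differ only in an ending like _2 or _b are one class to them, and where a whole thing is asked for, a point or a joint stands for the part that bears it (a point fixed in the world has none). Each returns a list of dicts, best first, with "p" (0 to 1); they miss things now and then, are a little off and sometimes report something else, mostly with a low value. They report only what shows in the picture. A call takes as long as a camera call. They do not tell look-alikes from the thing itself.
- robot.find_in(camera, label): "position" ([column, row] in pixels, amid what is visible of it).
The state is a dict: "clock": time; "q": joint angles; "qvel": joint speeds; "joint_torque": joint torques, N m; "position": TCP position; "tool_rot": TCP orientation; "force": force on the tool from outside, world axes, zero at the start; "ft_torque": the same for the moment, N m; "finger_gap": opening from 0.0 (shut) to 1.0 (fully open).
Only numpy, scipy, OpenCV 4.12 (cv2) and the standard library are available. Lean on these libraries where they do the work, as an engineer would, in place of code of your own. Each camera call takes 0.05 s, during which the arm holds its last target.

TASK

The tile sample case is shut with a dial padlock that has been left one number short: turn the clicking dial on until its red stripe has clicked home in line with the red index beside the shackle, then pull the shackle out as far as it goes. Lift the opened padlock up out of its dish and off the staple, and finish still holding it up about 10 cm above the case lid, level, dial up and shackle still out, without letting go. Leave every sample and all the clutter on and around the case where it lies.

Things in the scene. Friction and masses are not known exactly. Their poses are not given: they have to be found in the camera images.
- padlock: dial padlock lying flat, dial up, loose in the dish: metal body 60 (x) x 56 (y) x 30 (z) mm, whole lock about 0.55 kg. Origin at the centre of the body's underside; z up, x away from the shackle (shackle at -x). Its plain +y and -y sides stand 20 mm above the lid, to be gripped. With the shackle out it balances about 16 mm to -x of centre.
- padlock_dial (a joint): dial angle about the lock's z (rad), counter-clockwise from above positive, 0 = red stripe on the index; turns without end. 12 notches, one each 0.524 rad; spring clicks of about 0.04 N m pull it into the nearest notch. Starts 2 to 5 notches counter-clockwise of the index (turn it clockwise; very rarely it rests between two). The shackle is free only within about 0.1 rad of 0, else blocked.
- padlock_shackle (a joint): how far the shackle is pulled out of the body (m): 0 shut, 0.024 fully out (stop). It slides straight along the lock's -x against about 2 N of friction, stays where it is left and does not swivel.
- knob (a point): the dial's round steel knob, 28 mm diameter, 16 mm tall, on a black dial disc of 46 mm diameter and 4 mm thickness with white ticks and one red stripe. This point lies on its axis 42 mm above the lock's underside; the knob spans 34 to 50 mm above the underside. Its x axis turns with the dial and points away from the red stripe.
- red_mark (a point): outer part of the dial's red stripe, 20 mm from the dial's axis, 34 mm above the lock's underside; the stripe is 4 mm wide and runs on over the top of the knob.
- shackle_grip (a point): midway between the shackle's two straight legs, moves with it: 8 mm round bar, 44 mm over the outside of both legs (along the lock's y), bar centre 20 mm above the lock's underside, so its underside is 6 mm above the lid. When shut this point is 64 mm to -x of the lock's centre; the round bow ends 24 mm further out.
- staple (a point): top bar of the case's staple: steel eye of 6 mm bar, 25 mm wide (y), 23 mm tall above the lid, 40 mm to -x and 18 mm to -y of the lock's centre. The shackle's -y leg runs through it; with the shackle fully out that leg's tip is clear of the staple by about 6 mm and the lock lifts straight up.
- index (a point): red index mark on the top of the lock's body, at its edge beside the shackle: 27 mm from the dial's axis to -x, 30 mm above the underside.
- dish (a point): centre of the floor of the steel dish sunk 10 mm into the lid, in which the lock lies with about 2 mm play all round; the dish keeps the lock from turning or sliding. Its floor is 100 mm above the table.
- case: black flight case with aluminium edges, firm on the table, 340 (x) x 440 (y) x 110 (z) mm; origin at the centre of its underside, lid top at 110 mm, x away from the robot. Dish centre 40 mm to -x of the case's centre. A steel hasp strap, 36 mm wide, 2 mm thick, runs over the lid from its -x edge to the staple.
- tile_blue: pale blue glazed tile lying loose on the lid, 75 x 150 x 10 mm, origin under its centre; leave it alone.
- hex_gold: gold hexagonal chip lying loose on the lid, 60 mm across, 8 mm thick, origin under its centre; leave it alone.
- board_gold: black sample board with gold mosaic, 240 x 200 x 14 mm, loose on the table, origin under its centre; leave it alone.
- board_grey: black sample board with grey mosaic, 240 x 200 x 14 mm, loose on the table, origin under its centre; leave it alone.
- tape_measure: yellow and black tape measure standing on the table to the side of the robot, 80 x 40 x 64 mm, origin under its centre; leave it alone.
- coffee_cup: white coffee cup on the table to the side of the robot, 80 mm across, 95 mm tall, origin under its centre; leave it alone.
Things that resemble listed ones, but are neither listed nor needed, are in the scene too. Several things have the shape of the padlock; the one meant has the colours described above.

How it is judged:
By the outcome, as a careful person would: the job done as asked, in the order asked, and still so for the second after the job is handed in, while the arm keeps its last pose, push and grip.
It also fails if it takes over 64 s, if anything falls off the work surface, if the arm or the gripper's body presses on something with over 40 N, if the wrist force passes 120 N, or if a joint passes its speed limit or range.

## Working session

There is one attempt and no reset: what is moved stays moved. The work goes in short steps, Python scripts to look and compute and a tool call to move; the robot and the scene stay as the last step left them, time stands still between calls to the robot, and variables do not carry over. Pictures are saved under pics/ and viewed, and the job is handed in when it is done.

Besides the shell and the picture viewer there is one more tool, called after "Request:" by a JSON object that holds its "name" and its "arguments", one argument or row to a line. drive_tool: Moves the arm, as the interface text tells. Shift numbers are shares of 0.3 m and turn numbers shares of 2 pi rad, none past 1 either way. Its arguments: {"type":"object","properties":{"commands":{"type":"array","items":{"type":"array"}}},"required":["commands"]}

```bash
mkdir -p pics; cat > h.py <<'E'
import numpy as np, cv2
from station import robot
def cam(n):
    p=robot.camera_params(n); f=200/np.tan(np.radians(p['fovy'])/2)
    K=np.array([[f,0,p['cx']],[0,f,p['cy']],[0,0,1]]); R=cv2.Rodrigues(np.array(p['rvec'],float))[0]
    return K,R,np.array(p['tvec'],float).ravel()
def ray(n,uv,z):
    K,R,t=cam(n); d=R.T@np.linalg.inv(K)@np.array([uv[0],uv[1],1.]); c=-R.T@t
    return c+d*(z-c[2])/d[2]
def proj(n,X):
    K,R,t=cam(n); q=K@(R@np.array(X,float)+t); return q[:2]/q[2]
def shot(n,name):
    a,d=robot.snapshot(n); cv2.imwrite('pics/'+name+'.png',a[:,:,::-1]); return a,d
E
python3 - <<'E'
from h import *
s=robot.observe()
for k,v in s.items(): print(k,np.round(v,3).tolist())
print(robot.grip_depth)
for n in('side','top'):
    shot(n,n+'0'); K,R,t=cam(n); print(n,robot.camera_params(n),'C',-R.T@t)
    for l in('padlock','knob','red_mark','index','shackle_grip','staple','dish'):
        r=robot.find_in(n,l); print(n,l,[(np.round(x['position'],1).tolist(),round(x['p'],2)) for x in r[:4]])
E
```

```text
clock 0.0
q [-77.67, 20.126, 94.677, -0.001, 65.266, -4.847]
qvel [-0.087, 0.054, -0.023, -0.009, 0.091, 0.031]
joint_torque [-0.001, -50.61, -29.14, -0.0, 0.005, -0.0]
position [0.162, -0.525, 0.195]
tool_rot [[-0.955, -0.0, 0.295], [-0.295, 0.001, -0.955], [-0.0, -1.0, -0.001]]
force [-0.604, 0.208, 0.242]
ft_torque [-0.024, 0.005, -0.047]
finger_gap 0.996
0.0187
side {'fovy': 52.20556294191853, 'cx': 327.6966113091916, 'cy': 200.54120957858493, 'rvec': array([ 0.57763269, -2.77585655,  1.01595382]), 'tvec': array([0.48402705, 0.24688997, 1.34490462])} C [0.18698062 0.81800959 1.18317532]
side padlock [([296.9, 205.4], 0.91), ([376.3, 219.7], 0.8), ([349.5, 266.8], 0.72)]
side knob [([291.3, 200.9], 0.7), ([378.8, 217.4], 0.58), ([291.5, 206.1], 0.51), ([347.9, 263.6], 0.43)]
side red_mark [([350.8, 264.6], 0.51)]
side index [([294.3, 208.4], 0.96), ([378.1, 221.3], 0.61), ([376.1, 124.5], 0.53)]
side shackle_grip [([364.6, 258.1], 0.49), ([305.1, 212.9], 0.45)]
side staple [([281.2, 216.9], 0.72)]
side dish [([282.4, 216.9], 0.92)]
top {'fovy': 44.438877900418035, 'cx': 310.0126391756519, 'cy': 191.17600427177837, 'rvec': array([ 2.17346432, -2.11769492,  0.14059542]), 'tvec': array([-1.09803572e-03,  5.43233926e-01,  1.83903188e+00])} C [ 0.28359017 -0.00529786  1.89649443]
top padlock [([298.7, 165.3], 0.89), ([465.9, 198.1], 0.65), ([333.4, 239.9], 0.56), ([276.9, 233.1], 0.53)]
top knob [([276.6, 233.7], 0.6), ([298.4, 167.7], 0.58), ([330.5, 239.1], 0.41), ([296.5, 180.4], 0.38)]
top red_mark [([277.1, 230.5], 0.65), ([334.2, 237.4], 0.44)]
top index [([334.4, 238.8], 0.79), ([299.4, 168.0], 0.62), ([276.3, 231.0], 0.59)]
top shackle_grip [([292.6, 181.4], 0.66), ([315.1, 249.4], 0.54), ([287.9, 242.8], 0.43)]
top staple [([299.0, 156.1], 0.95), ([342.1, 136.2], 0.59)]
top dish [([302.4, 153.4], 0.78)]
```

```bash
python3 - <<'E'
import cv2
a=cv2.imread('pics/top0.png'); cv2.imwrite('pics/top0c.png',cv2.resize(a[100:280,200:420],None,fx=3.5,fy=3.3,interpolation=2)[:600])
a=cv2.imread('pics/side0.png'); cv2.imwrite('pics/side0c.png',cv2.resize(a[100:300,230:430],None,fx=3,fy=3,interpolation=2))
E
```

```text
(no output)
```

View pics/top0.png

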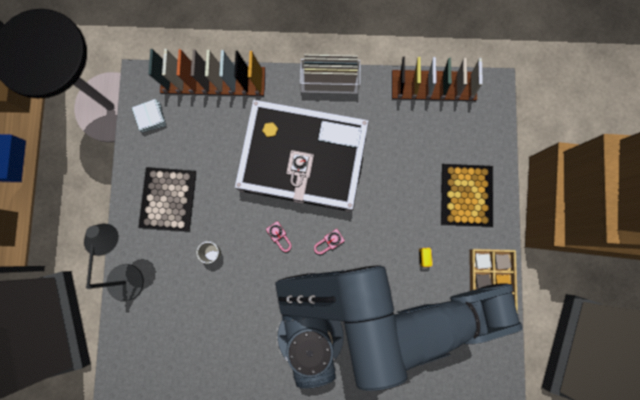

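View pics/side0.png

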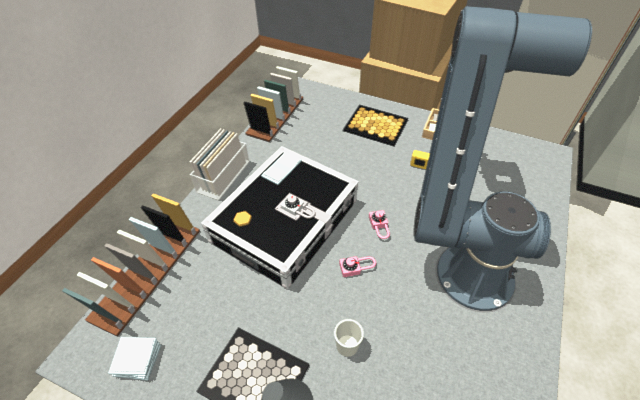

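```bash
sleep 0
```

```text
(no output)
```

View pics/top0c.png

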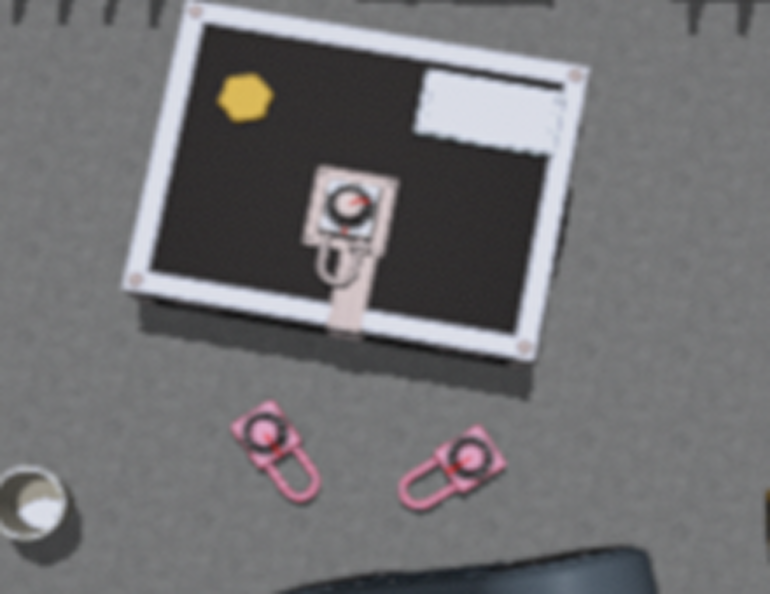

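View pics/side0c.png

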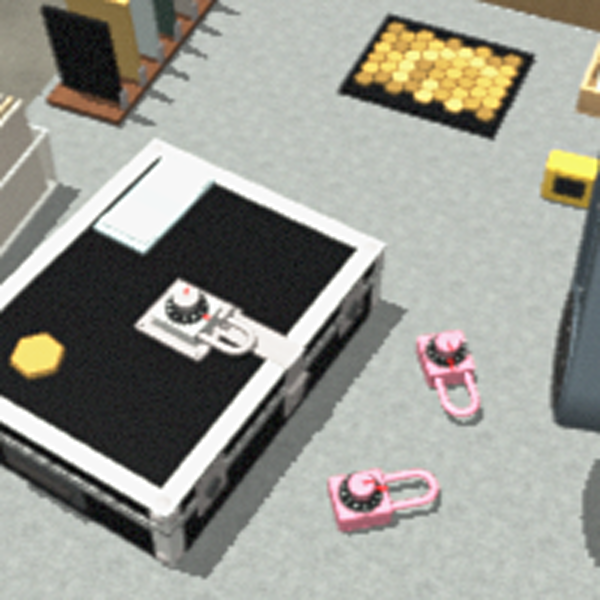

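```bash
cat >> h.py <<'E'
def cloud(n,d):
    K,R,t=cam(n); v,u=np.mgrid[0:400,0:640]; P=np.stack([(u-K[0,2])/K[0,0]*d,(v-K[1,2])/K[1,1]*d,d],-1)
    return (P-t)@R
E
python3 - <<'E'
from h import *
for n in('top','side'):
    a,d=shot(n,n+'1'); P=cloud(n,d)
    m=(abs(P[...,2]-.112)<.008)&(abs(P[...,0]-.5)<.3)&(abs(P[...,1])<.35)&(d>0)
    m=cv2.morphologyEx(m.astype(np.uint8),cv2.MORPH_OPEN,np.ones((3,3)))
    k,l,st,c=cv2.connectedComponentsWithStats(m); i=1+np.argmax(st[1:,4]); m=l==i
    q=P[m]; print(n,'z med',np.median(q[:,2]))
    w=np.array([ray(n,(u,v),.11)[:2] for v,u in np.argwhere(m)],np.float32)
    r=cv2.minAreaRect(w*1000); print(r)
    hsv=cv2.cvtColor(a,cv2.COLOR_RGB2HSV)
    c0=(300,165) if n=='top' else (297,205)
    v,u=np.mgrid[0:400,0:640]
    red=((hsv[...,0]<8)|(hsv[...,0]>172))&(hsv[...,1]>90)&(abs(u-c0[0])<20)&(abs(v-c0[1])<20)
    for y,x in np.argwhere(red): print(x,y,a[y,x],np.round(P[y,x],3))
E
```

```text
top z med 0.11047911977623913Traceback (most recent call last):
  File "<stdin>", line 8, in <module>
  File "h.py", line 8, in ray
    K,R,t=cam(n); d=R.T@np.linalg.inv(K)@np.array([uv[0],uv[1],1.]); c=-R.T@t
          ~~~^^^
  File "h.py", line 4, in cam
    p=robot.camera_params(n); f=200/np.tan(np.radians(p['fovy'])/2)
ValueError: time passes only in moves, steps and waits
```

```bash
sed -i 's/^def cam(n)/import functools\n@functools.lru_cache\ndef cam(n)/' h.py
cat > meas.py <<'E'
from h import *
for n in('top','side'):
    a,d=shot(n,n+'1'); P=cloud(n,d)
    m=(abs(P[...,2]-.112)<.008)&(abs(P[...,0]-.5)<.3)&(abs(P[...,1])<.35)&(d>0)
    m=cv2.morphologyEx(m.astype(np.uint8),cv2.MORPH_OPEN,np.ones((3,3)))
    k,l,st,c=cv2.connectedComponentsWithStats(m); i=1+np.argmax(st[1:,4]); m=l==i
    q=P[m]; print(n,'z med',np.median(q[:,2]))
    w=np.array([ray(n,(u,v),.11)[:2] for v,u in np.argwhere(m)],np.float32)
    r=cv2.minAreaRect(w*1000); print(r)
    hsv=cv2.cvtColor(a,cv2.COLOR_RGB2HSV)
    c0=(300,165) if n=='top' else (297,205)
    v,u=np.mgrid[0:400,0:640]
    red=((hsv[...,0]<8)|(hsv[...,0]>172))&(hsv[...,1]>90)&(abs(u-c0[0])<20)&(abs(v-c0[1])<20)
    for y,x in np.argwhere(red): print(x,y,a[y,x],np.round(P[y,x],3))
E
python3 meas.py
```

```text
top z med 0.11054555059208832
((664.8500366210938, 46.910614013671875), (440.00628662109375, 328.68524169921875), 80.93269348144531)
302 160 [186 118 118] [0.641 0.044 0.151]
303 160 [156  88  88] [0.64  0.04  0.157]
304 160 [132  64  64] [0.645 0.037 0.131]
304 161 [136  70  69] [0.643 0.037 0.124]
side z med 0.11046237633417318
((667.2384643554688, 51.31224060058594), (447.4571838378906, 333.300048828125), 81.63663482666016)
292 196 [250 149 142] [0.64  0.044 0.148]
292 197 [247 161 156] [0.638 0.047 0.147]
298 204 [133  84  83] [0.615 0.051 0.127]
297 205 [152  80  79] [0.615 0.058 0.129]
298 205 [255  88  87] [0.612 0.058 0.13 ]
299 205 [255 156 149] [0.609 0.056 0.13 ]
```

```bash
cat > lk.py <<'E'
from h import *
import sys
tag=sys.argv[1]; cx,cy,yaw,dial=[float(x) for x in sys.argv[2:6]]; z0=float(sys.argv[6]) if len(sys.argv)>6 else .1; ext=float(sys.argv[7]) if len(sys.argv)>7 else 0
yaw=np.radians(yaw); dial=np.radians(dial)
Rz=np.array([[np.cos(yaw),-np.sin(yaw)],[np.sin(yaw),np.cos(yaw)]])
def W(x,y,z): return np.r_[Rz@[x,y]+[cx,cy],z0+z]
for n in('top','side'):
    a,d=shot(n,tag+n); P=cloud(n,d)
    c=proj(n,W(0,0,.04)).astype(int); h=28;S=10
    x0,y0=c[0]-h,c[1]-h
    im=cv2.resize(a[y0:y0+2*h,x0:x0+2*h],None,fx=S,fy=S,interpolation=cv2.INTER_CUBIC)[:,:,::-1].copy(); raw=im.copy()
    def pl(pts,col,closed=True):
        q=np.array([(proj(n,p)-[x0,y0]+.5)*S for p in pts]).astype(int); cv2.polylines(im,[q],closed,col,1)
    th=np.linspace(0,2*np.pi,40,endpoint=False)
    pl([W(.014*np.cos(t),.014*np.sin(t),.05) for t in th],(0,255,0))
    pl([W(.023*np.cos(t),.023*np.sin(t),.034) for t in th],(255,255,0))
    pl([W(x,y,.03) for x,y in((.03,.028),(.03,-.028),(-.03,-.028),(-.03,.028))],(0,255,255))
    e=ext; pl([W(-.03-e,.022,.02),W(-.064-e,.022,.02)]+[W(-.066-e-.022*np.sin(t),.022*np.cos(t),.02) for t in np.linspace(0,np.pi,12)]+[W(-.03-e,-.022,.02)],(255,0,255),False)
    s=np.pi+dial
    pl([W(0.014*np.cos(s),.014*np.sin(s),.034),W(.023*np.cos(s),.023*np.sin(s),.034)],(255,0,0),False)
    pl([W(0,0,.05),W(.014*np.cos(s),.014*np.sin(s),.05)],(255,0,0),False)
    pl([W(-.03,0,.03),W(-.024,0,.03)],(0,0,255),False)
    cv2.imwrite(f'pics/{tag}{n}z.png',np.vstack([raw,im]) if 0 else cv2.resize(np.hstack([raw,im]),(800,400),interpolation=cv2.INTER_AREA))
    m=(abs(P[...,0]-cx)<.05)&(abs(P[...,1]-cy)<.05)&(P[...,2]>z0+.045)&(P[...,2]<z0+.06)
    print(n,m.sum(),P[m].mean(0) if m.any() else 0)
cv2.imwrite(f'pics/{tag}z.png',np.vstack([cv2.imread(f'pics/{tag}{n}z.png') for n in('top','side')])[:, :] if 0 else cv2.resize(np.vstack([cv2.imread(f'pics/{tag}{n}z.png') for n in('top','side')]),(600,600),interpolation=cv2.INTER_AREA))
E
python3 lk.py a .6255 .054 -9 90
```

```text
top 39 [0.63436166 0.05222004 0.15105701]
side 48 [0.63542727 0.05684626 0.14971659]
```

View pics/atopz.png

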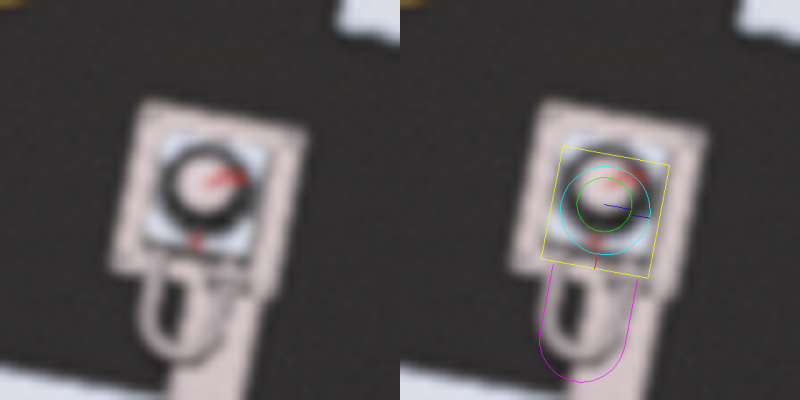

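View pics/asidez.png

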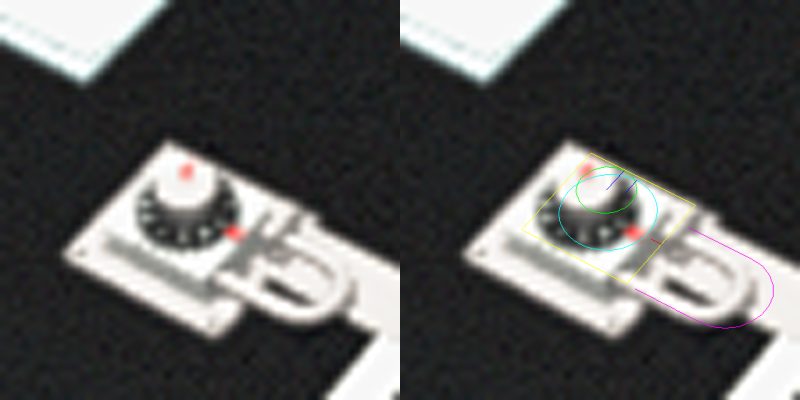

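```bash
python3 lk.py b .6345 .0555 -9 120
```

```text
top 36 [0.63509555 0.05111845 0.15108839]
side 50 [0.63533069 0.05723124 0.15014495]
```

View pics/btopz.png

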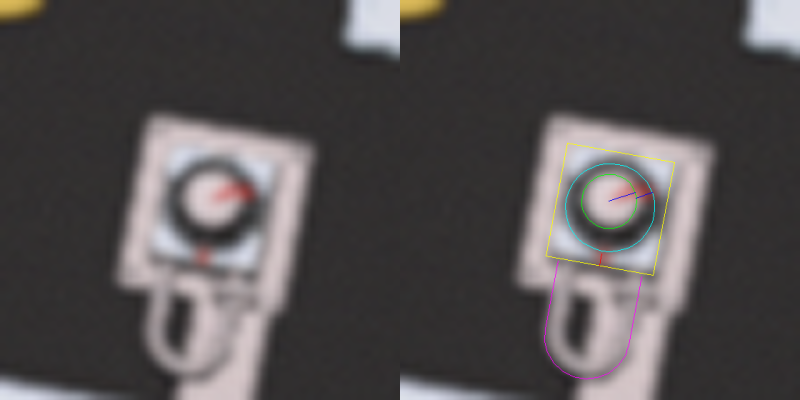

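View pics/bsidez.png

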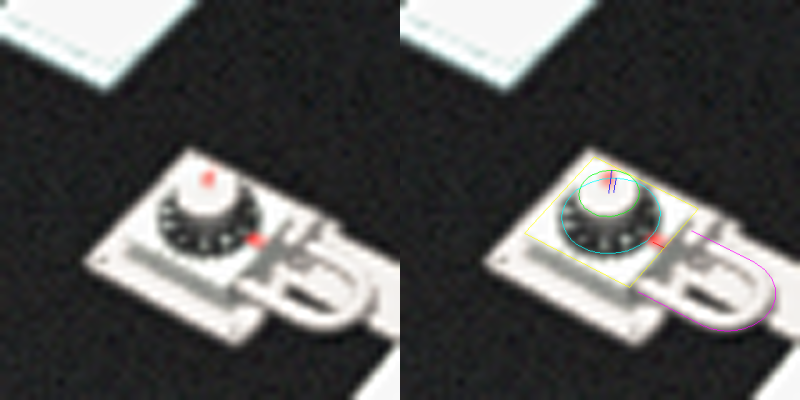

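The metal padlock is the one on the case, at about (0.635, 0.056) with yaw about -9°. Its stripe is about +120° (4 notches) from the index. In the top view the knob is near pixel (299,163) and the index just below it. I'll move above the knob.

Request:
{"name": "drive_tool", "arguments": {
  "commands": [
    [1,[0.06,0.07,0.034],0.019],
    [1,[0.066,0.081,0.034],0.019],
    [1,[0.066,0.081,0.034],0.019],
    [1,[0.066,0.081,0.034],0.019],
    [1,[0.066,0.081,0.034],0.019],
    [1,[0.066,0.081,0.034],0.019],
    [1,[0.066,0.081,0.034],0.019],
    [1,[0.066,0.081,0.034],0.019]
  ]
}}

```text
clock: 1.82
position: [0.3197, -0.333, 0.2773]
tool_rot: [[-0.305, 0.0, 0.952], [-0.952, -0.0, -0.305], [0.0, -1.0, 0.0]]
force: [1.3, -0.7, 0.6]
finger_gap: 0.998
```

Request:
{"name": "drive_tool", "arguments": {
  "commands": [
    [1,[0.066,0.081,0],0.019],
    [1,[0.066,0.081,0],0.019],
    [1,[0.066,0.081,0],0.019],
    [1,[0.066,0.081,0],0.019],
    [1,[0.066,0.081,0],0.019],
    [1,[0.066,0.081,0],0.0136],
    [1,[0.066,0.081,0],0],
    [1,[0.066,0.081,0],0]
  ]
}}

```text
clock: 2.48
position: [0.4783, -0.1385, 0.2768]
tool_rot: [[0.359, 0.0, 0.933], [-0.933, -0.0, 0.359], [0.0, -1.0, 0.0]]
force: [-0.4, -0.8, 0.8]
finger_gap: 1.003
```

Request:
{"name": "drive_tool", "arguments": {
  "commands": [
    [1,[0.066,0.081,0],0],
    [1,[0.066,0.081,0],0],
    [1,[0.066,0.081,0],0],
    [1,[0.066,0.081,0],0],
    [1,[0.066,0.081,0],0],
    [1,[0.066,0.081,0],0],
    [1,[0.05,0.06,0],0],
    [1,[0,0,0],0]
  ]
}}

```text
clock: 3.15
position: [0.6129, 0.027, 0.276]
tool_rot: [[0.361, -0.0, 0.933], [-0.933, 0.001, 0.361], [-0.001, -1.0, 0.0]]
force: [0.3, 0.5, -0.5]
finger_gap: 1.002
```

Request:
{"name": "drive_tool", "arguments": {
  "commands": [
    [0.7,[0.037,0.049,0],0],
    [0.7,[0.037,0.049,0],0],
    [0.7,[0,0,-0.1],0],
    [0.7,[0,0,-0.1],0],
    [0.7,[0,0,-0.1],0],
    [0.7,[0,0,-0.1],0],
    [0.7,[0,0,-0.03],0],
    [0.7,[0,0,0],0]
  ]
}}

```text
clock: 3.82
position: [0.6321, 0.0529, 0.1456]
tool_rot: [[0.358, -0.004, 0.934], [-0.934, -0.0, 0.358], [-0.001, -1.0, -0.004]]
force: [0.1, 0.3, 0.3]
finger_gap: 0.7
```

```bash
python3 lk.py c .635 .0562 -9 120 >/dev/null; python3 -c "
from h import *
s=robot.observe();print(s['position'],s['force'],s['q'])"
```

```text
[0.63413214 0.05302111 0.14922305] [ 0.28947358 -0.03749913  1.18758369] [ 5.89298778e-01  3.16144453e+01  8.36047399e+01 -7.90324650e-04
  6.46910624e+01 -2.03891466e+01]
```

View pics/csidez.png

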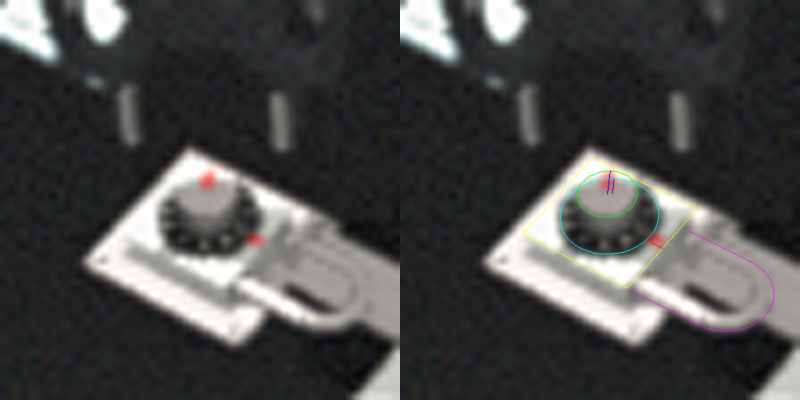

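```bash
python3 - <<'E'
from h import *
s=robot.observe();p=s['position'];R=np.array(s['tool_rot'])
K=proj('side',[.635,.0562,.14]).astype(int)-28
for back in(0,.01,.02):
  for w in(-.03,.03):
    print(back,w,((proj('side',p-R[:,1]*back+R[:,2]*w)-K+.5)*7.14).round())
E
```

```text
0 -0.03 [277. 193.]
0 0.03 [148. 188.]
0.01 -0.03 [276. 179.]
0.01 0.03 [146. 174.]
0.02 -0.03 [275. 165.]
0.02 0.03 [145. 160.]
```

View pics/ctopz.png

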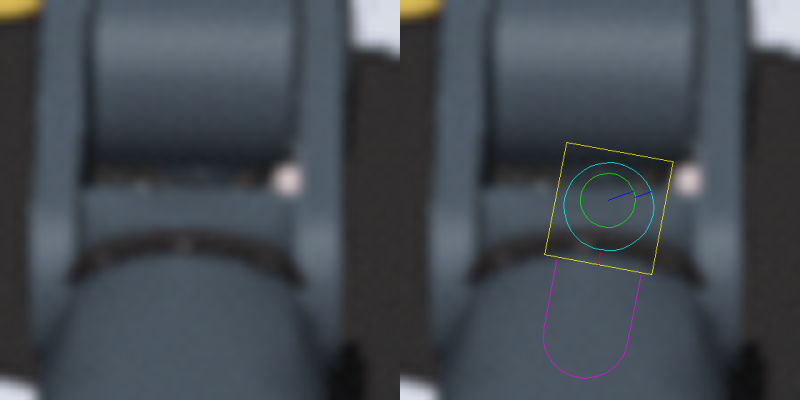

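View pics/cside.png

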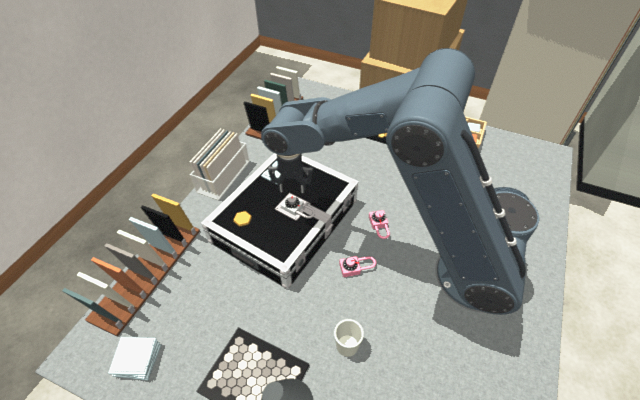

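```bash
python3 - <<'E'
from h import *
a,d=shot('side','d'); P=cloud('side',d)
s=robot.observe();p=np.array(s['position']);R=np.array(s['tool_rot']);print(p)
K=proj('side',[.635,.0562,.14]).astype(int)-28
for v,u in np.ndindex(56,56):
    y,x=K[1]+v,K[0]+u; q=P[y,x]
    L=(q-p)@R   # x,y(along),z(open)
    if abs(L[0])<.02 and abs(L[2])<.07 and q[2]>.156 and v>8: print(u,v,a[y,x],(L*1000).round().astype(int),(q*1000).round())
E
```

```text
[0.63446978 0.05310712 0.14982757]
8 9 [45 45 46] [-14 -95  60] [685.  87. 245.]
9 9 [48 47 50] [-14 -96  56] [682.  87. 246.]
10 9 [44 45 46] [-13 -95  53] [680.  84. 245.]
11 9 [44 45 46] [ -8 -90  51] [679.  79. 240.]
12 9 [47 51 52] [ -7 -89  48] [677.  77. 239.]
13 9 [45 45 47] [ -6 -88  46] [675.  75. 237.]
14 9 [38 39 40] [ -9 -91  42] [670.  76. 241.]
15 9 [39 43 41] [-14 -96  38] [664.  79. 246.]
16 9 [44 44 46] [-12 -94  35] [663.  76. 244.]
17 9 [43 44 45] [-13 -96  31] [659.  77. 246.]
18 9 [37 41 41] [-11 -94  29] [657.  74. 244.]
35 9 [36 39 37] [-12 -98 -25] [607.  55. 248.]
36 9 [39 42 43] [ -14 -100  -28] [603.  56. 250.]
37 9 [44 42 42] [-12 -98 -31] [601.  53. 248.]
38 9 [37 39 40] [-12 -99 -34] [598.  52. 248.]
39 9 [43 45 46] [ -14 -101  -38] [594.  53. 251.]
40 9 [46 50 51] [ -9 -96 -40] [593.  47. 246.]
41 9 [48 46 47] [ -5 -91 -43] [592.  42. 241.]
42 9 [42 46 45] [ -7 -94 -46] [589.  43. 243.]
43 9 [47 49 48] [-10 -98 -50] [584.  45. 247.]
44 9 [38 42 44] [ -9 -96 -53] [582.  42. 246.]
45 9 [45 45 44] [-11 -98 -56] [578.  43. 248.]
46 9 [42 41 42] [-11 -99 -5
[... 4804 characters left out ...]
 45. 206.]
17 18 [118 118 114] [ -9 -48  36] [665.  74. 198.]
18 18 [98 98 96] [ -9 -49  32] [661.  73. 198.]
19 18 [52 49 50] [ -3 -42  30] [662.  67. 192.]
38 18 [112 112 109] [-11 -55 -33] [600.  52. 205.]
39 18 [110 111 106] [ -9 -53 -36] [598.  49. 203.]
40 18 [66 66 65] [-10 -54 -39] [595.  48. 203.]
41 18 [39 41 42] [ -6 -50 -42] [593.  44. 200.]
17 19 [109 109 106] [-10 -45  36] [664.  75. 195.]
18 19 [94 95 93] [-11 -46  32] [661.  75. 196.]
38 19 [110 109 107] [ -7 -45 -32] [602.  48. 195.]
39 19 [119 120 114] [-10 -49 -36] [598.  50. 199.]
38 20 [73 73 72] [-11 -46 -32] [600.  52. 195.]
39 20 [82 83 81] [-12 -46 -36] [597.  51. 196.]
29 25 [214  98  96] [-2 -8  0] [633.  55. 158.]
```

```bash
python3 - <<'E'
from h import *
a,d=shot('side','e'); P=cloud('side',d)
s=robot.observe();print(s['clock'],s['position'],s['qvel'],s['joint_torque'])
cv2.imwrite('pics/ez.png',cv2.resize(np.clip(a[130:240,240:360,::-1].astype(float)*2.2,0,255).astype(np.uint8),None,fx=6,fy=5.4,interpolation=2))
K=proj('side',[.635,.0562,.14]).astype(int)-28
for v in range(18,28): print(v,[(P[K[1]+v,K[0]+u,2]*1000).round().astype(int) for u in (15,16,17,18,19,20,37,38,39,40,41,42)])
E
```

```text
4.0167 [0.63454416 0.05314689 0.14995626] [ 0.13403274 -0.075991    0.33531986  0.03744693 -0.29709383  0.01066854] [-5.55729680e-02 -6.06226945e+01 -2.85618317e+01 -1.99868686e-03
  9.29055735e-03 -1.97064939e-03]
18 [np.int64(115), np.int64(108), np.int64(200), np.int64(199), np.int64(108), np.int64(109), np.int64(202), np.int64(202), np.int64(205), np.int64(201), np.int64(110), np.int64(113)]
19 [np.int64(109), np.int64(112), np.int64(192), np.int64(197), np.int64(111), np.int64(109), np.int64(111), np.int64(198), np.int64(199), np.int64(111), np.int64(113), np.int64(110)]
20 [np.int64(111), np.int64(112), np.int64(112), np.int64(113), np.int64(111), np.int64(112), np.int64(110), np.int64(111), np.int64(196), np.int64(113), np.int64(107), np.int64(110)]
21 [np.int64(109), np.int64(107), np.int64(111), np.int64(110), np.int64(109), np.int64(107), np.int64(113), np.int64(108), np.int64(110), np.int64(111), np.int64(110), np.int64(114)]
22 [np.int64(109), np.int64(110), np.int64(110), np.int64(107), np.int64(111), np.int64(110), np.int64(109), np.int64(108), np.int64(105), np.int64(1
[... 254 characters left out ...]
p.int64(114), np.int64(110), np.int64(109), np.int64(110), np.int64(112), np.int64(112), np.int64(112), np.int64(115), np.int64(108), np.int64(111)]
25 [np.int64(112), np.int64(109), np.int64(109), np.int64(117), np.int64(112), np.int64(106), np.int64(109), np.int64(112), np.int64(109), np.int64(111), np.int64(111), np.int64(109)]
26 [np.int64(111), np.int64(112), np.int64(108), np.int64(110), np.int64(115), np.int64(112), np.int64(109), np.int64(112), np.int64(112), np.int64(102), np.int64(109), np.int64(112)]
27 [np.int64(107), np.int64(113), np.int64(112), np.int64(108), np.int64(107), np.int64(114), np.int64(111), np.int64(109), np.int64(107), np.int64(110), np.int64(108), np.int64(110)]
```

View pics/ez.png

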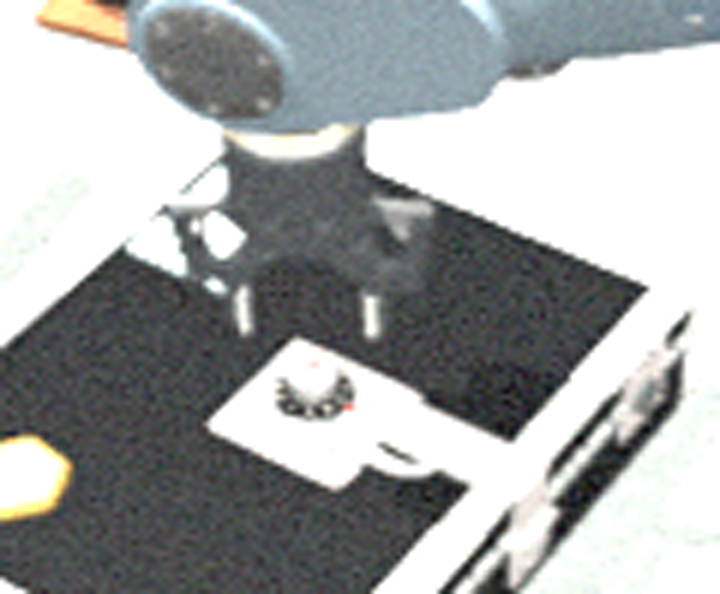

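Request:
{"name": "drive_tool", "arguments": {
  "commands": [
    [0.45,[0,0,0.1],0],
    [0.45,[0,0,0],0],
    [0.45,[0,0,0],0],
    [0.45,[0,0,0],0],
    [0.45,[0,0,0],0],
    [0.45,[0,0,0],0],
    [0.45,[0,0,0],0],
    [0.45,[0,0,0],0]
  ]
}}

```text
clock: 4.68
position: [0.6333, 0.0533, 0.1774]
tool_rot: [[0.358, -0.001, 0.934], [-0.934, -0.0, 0.358], [-0.0, -1.0, -0.001]]
force: [-0.5, -0.1, -0.3]
finger_gap: 0.452
```

```bash
cat > tip.py <<'E'
from h import *
import sys
a,d=shot('side',sys.argv[1]); P=cloud('side',d)
s=robot.observe();p=np.array(s['position']);R=np.array(s['tool_rot']);print('clk',s['clock'],p,s['force'],'gap',s['finger_gap'])
L=(P-p)@R
m=(abs(L[...,0])<.018)&(abs(L[...,2])<.065)&(L[...,1]>-.075)&(P[...,2]>.16)&(d>0)
for sg in(1,-1):
    q=L[m&(L[...,2]*sg>0)]*1000
    if len(q)<4: print(sg,len(q)); continue
    q=q[np.argsort(-q[:,1])]; print(sg,len(q),q[:10].round().tolist())
cv2.imwrite('pics/'+sys.argv[1]+'z.png',cv2.resize(np.clip(a[130:240,240:360,::-1].astype(float)*1.6,0,255).astype(np.uint8),None,fx=6,fy=5.4,interpolation=2))
E
python3 tip.py f
```

```text
clk 4.7333 [0.63335135 0.05326281 0.17740503] [ 0.00146155 -0.71063282 -0.34255837] gap 0.4517294911326744
1 40 [[6.0, -39.0, 21.0], [-3.0, -40.0, 19.0], [-9.0, -42.0, 25.0], [-10.0, -43.0, 22.0], [-2.0, -43.0, 19.0], [14.0, -45.0, 21.0], [5.0, -46.0, 20.0], [9.0, -46.0, 20.0], [-10.0, -47.0, 25.0], [-10.0, -48.0, 21.0]]
-1 33 [[-10.0, -40.0, -19.0], [-11.0, -41.0, -23.0], [-4.0, -44.0, -29.0], [-10.0, -45.0, -23.0], [-11.0, -47.0, -20.0], [1.0, -48.0, -32.0], [-8.0, -48.0, -26.0], [-9.0, -49.0, -23.0], [4.0, -50.0, -31.0], [-7.0, -52.0, -26.0]]
```

View pics/fz.png

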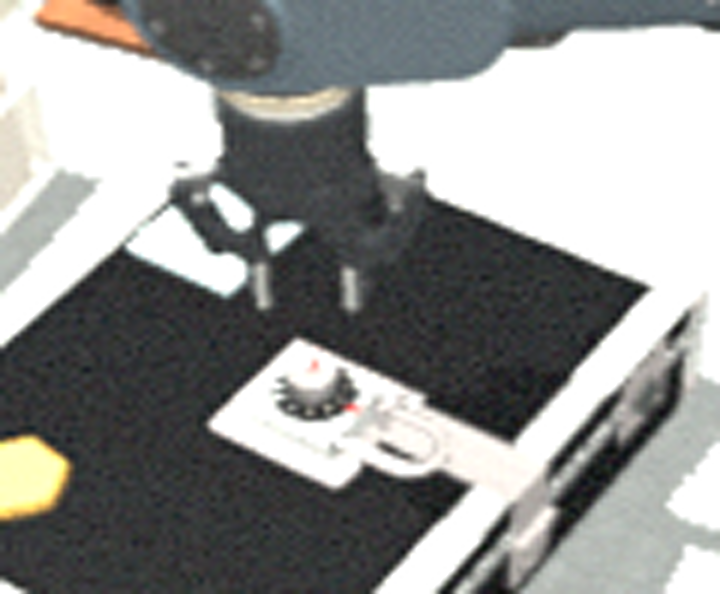

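Request:
{"name": "drive_tool", "arguments": {
  "commands": [
    [0.6,[0.005,0.01,-0.03],0],
    [0.6,[0,0,-0.05],0],
    [0.6,[0,0,-0.03],0],
    [0.6,[0,0,-0.02],0],
    [0.6,[0,0,0],0],
    [0.6,[0,0,0],0],
    [0.6,[0,0,0],0],
    [0.6,[0,0,0],0]
  ]
}}

```text
clock: 5.4
position: [0.6353, 0.0563, 0.1394]
tool_rot: [[0.358, 0.001, 0.934], [-0.934, 0.0, 0.358], [0.0, -1.0, 0.001]]
force: [0.2, 0.5, -0.1]
finger_gap: 0.602
```

```bash
python3 tip.py g
```

```text
clk 5.45 [0.63528602 0.05622553 0.13932499] [-0.38181431 -0.52481272  0.45695258] gap 0.5982237702406025
1 33 [[3.0, -44.0, 26.0], [-10.0, -44.0, 31.0], [10.0, -46.0, 27.0], [-12.0, -47.0, 27.0], [-9.0, -48.0, 31.0], [4.0, -48.0, 26.0], [12.0, -49.0, 27.0], [-11.0, -50.0, 27.0], [-7.0, -50.0, 34.0], [-10.0, -53.0, 37.0]]
-1 28 [[-8.0, -40.0, -30.0], [-11.0, -49.0, -28.0], [-11.0, -49.0, -31.0], [-7.0, -49.0, -34.0], [-8.0, -50.0, -37.0], [-9.0, -51.0, -31.0], [-7.0, -54.0, -37.0], [-12.0, -55.0, -28.0], [-4.0, -56.0, -34.0], [-10.0, -58.0, -34.0]]
```

View pics/gz.png

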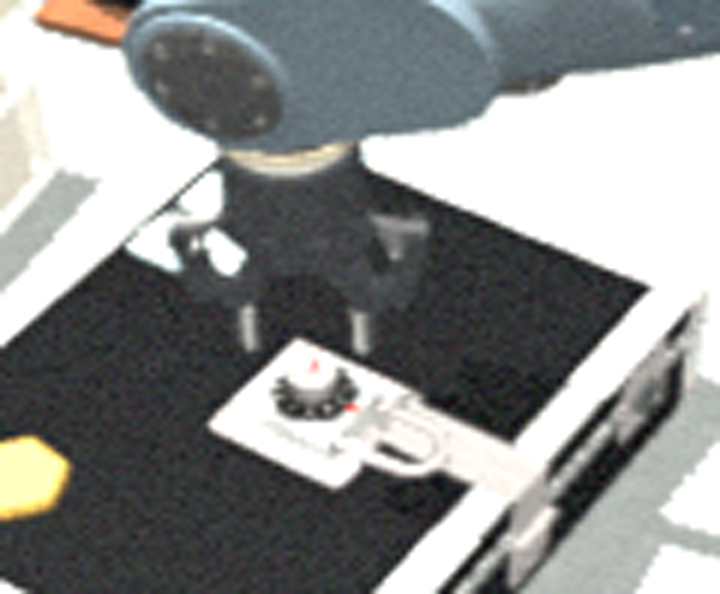

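Request:
{"name": "drive_tool", "arguments": {
  "commands": [
    [0.6,[0,0,-0.03],0],
    [0.6,[0,0,-0.03],0],
    [0.6,[0,0,-0.02],0],
    [0.6,[0,0,-0.02],0],
    [0.6,[0,0,0],0],
    [0.6,[0,0,0],0],
    [0.6,[0,0,0],0],
    [0.6,[0,0,0],0]
  ]
}}

```text
clock: 6.12
position: [0.6352, 0.0563, 0.1091]
tool_rot: [[0.358, 0.001, 0.934], [-0.934, 0.0, 0.358], [0.0, -1.0, 0.001]]
force: [0.1, 0.6, 1.3]
finger_gap: 0.6
```

```bash
sed -i 's/>.16)/>.152)/' tip.py; python3 tip.py i
```

```text
clk 6.1667 [0.63517659 0.05624377 0.10908368] [ 0.1712093  -0.63497961 -0.22032641] gap 0.5995776751388917
1 35 [[-8.0, -43.0, 1.0], [9.0, -43.0, 9.0], [5.0, -43.0, 2.0], [9.0, -43.0, 2.0], [5.0, -43.0, 5.0], [-10.0, -45.0, 30.0], [-10.0, -45.0, 27.0], [-8.0, -46.0, 30.0], [-11.0, -51.0, 26.0], [-8.0, -51.0, 37.0]]
-1 34 [[6.0, -43.0, -5.0], [-11.0, -43.0, -29.0], [-3.0, -43.0, -2.0], [-3.0, -43.0, -9.0], [-3.0, -43.0, -12.0], [6.0, -44.0, -11.0], [-9.0, -45.0, -9.0], [-5.0, -47.0, -32.0], [-10.0, -48.0, -29.0], [-6.0, -48.0, -36.0]]
```

View pics/iz.png

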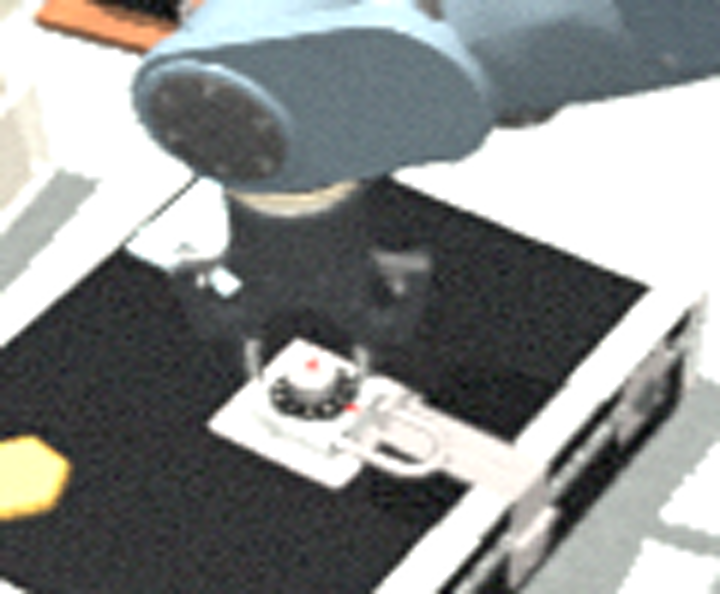

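Request:
{"name": "drive_tool", "arguments": {
  "commands": [
    [0.6,[0,0,-0.016],0],
    [0.6,[0,0,-0.016],0],
    [0.5,[0,0,0],0],
    [0.4,[0,0,0],0],
    [0.25,[0,0,0],0],
    [0.15,[0,0,0],0],
    [0.1,[0,0,0],0],
    [0.1,[0,0,0],0]
  ]
}}

```text
clock: 6.83
position: [0.6352, 0.0562, 0.0993]
tool_rot: [[0.358, 0.001, 0.934], [-0.934, 0.0, 0.358], [0.0, -1.0, 0.001]]
force: [0.3, -0.4, 0.9]
finger_gap: 0.303
```

```bash
python3 tip.py j|head -1
```

```text
clk 6.8833 [0.63517892 0.05626849 0.09932138] [ 1.41224845 -0.41151457  1.94821458] gap 0.3018866235668298
```

View pics/jz.png

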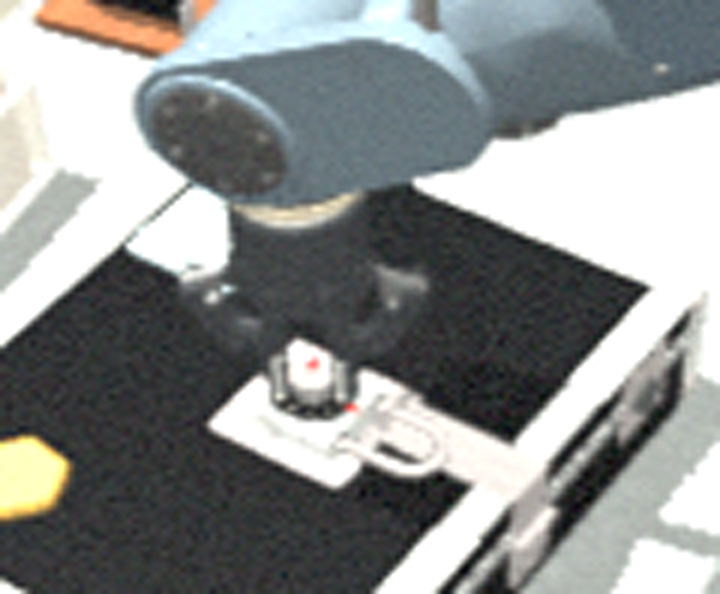

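Request:
{"name": "drive_tool", "arguments": {
  "commands": [
    [0.1,[0,0,0],0],
    [0.1,[0,0,0],-0.0139],
    [0.1,[0,0,0],-0.0139],
    [0.1,[0,0,0],-0.0139],
    [0.1,[0,0,0],-0.0139],
    [0.1,[0,0,0],-0.0139],
    [0.1,[0,0,0],-0.0139],
    [0.1,[0,0,0],-0.0139]
  ]
}}

```text
clock: 7.55
position: [0.6353, 0.0562, 0.0993]
tool_rot: [[-0.247, 0.001, 0.969], [-0.969, -0.0, -0.247], [-0.0, -1.0, 0.001]]
force: [2.5, -0.6, 1.2]
finger_gap: 0.297
```

```bash
python3 tip.py k|head -1
```

```text
clk 7.6 [0.63532419 0.05612879 0.09928291] [ 2.86018475 -0.60661804  1.61113527] gap 0.2972125382158617
```

View pics/kz.png

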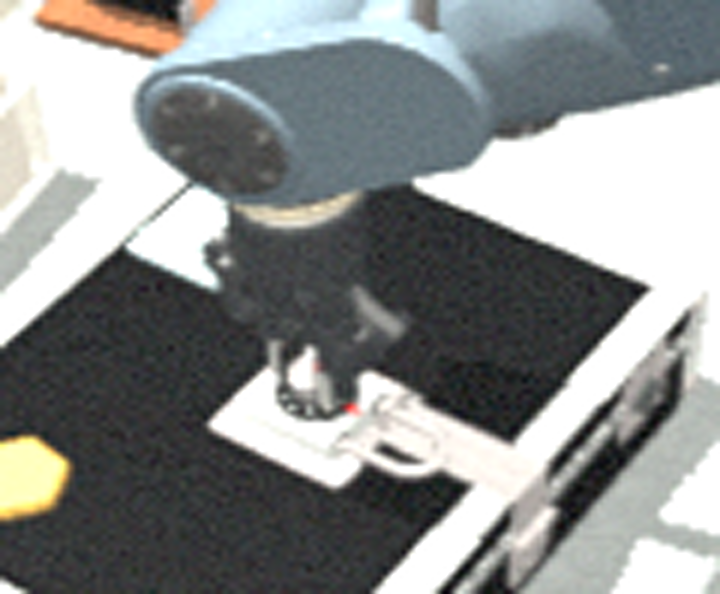

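Request:
{"name": "drive_tool", "arguments": {
  "commands": [
    [0.1,[0,0,0],-0.0147],
    [0.1,[0,0,0],-0.0147],
    [0.1,[0,0,0],-0.0147],
    [0.1,[0,0,0],-0.0147],
    [0.1,[0,0,0],-0.0147],
    [0.1,[0,0,0],-0.0147],
    [0.1,[0,0,0],-0.0147],
    [0.1,[0,0,0],-0.0147]
  ]
}}

```text
clock: 8.27
position: [0.6354, 0.0559, 0.0993]
tool_rot: [[-0.834, 0.001, 0.552], [-0.552, -0.0, -0.834], [-0.001, -1.0, 0.001]]
force: [2.0, -2.3, 0.3]
finger_gap: 0.298
```

Request:
{"name": "drive_tool", "arguments": {
  "commands": [
    [0.1,[0,0,0],-0.0147],
    [0.1,[0,0,0],-0.0147],
    [0.1,[0,0,0],-0.0147],
    [0.1,[0,0,0],-0.0147],
    [0.1,[0,0,0],-0.0147],
    [0.1,[0,0,0],-0.0147],
    [0.1,[0,0,0],-0.0147],
    [0.1,[0,0,0],-0.0147]
  ]
}}

```text
clock: 8.93
position: [0.6352, 0.056, 0.0993]
tool_rot: [[-0.988, 0.001, -0.154], [0.154, -0.0, -0.988], [-0.001, -1.0, 0.0]]
force: [1.8, -1.9, 1.1]
finger_gap: 0.298
```

Request:
{"name": "drive_tool", "arguments": {
  "commands": [
    [0.1,[0,0,0],0],
    [0.1,[0,0,0],0],
    [0.4,[0,0,0],0],
    [0.6,[0,0,0],0],
    [0.7,[0,0,0],0],
    [0.7,[0,0,0.1],0],
    [0.7,[0,0,0.1],0],
    [0.7,[0,0,0.05],0]
  ]
}}

```text
clock: 9.6
position: [0.6359, 0.0564, 0.1773]
tool_rot: [[-0.989, 0.003, -0.15], [0.15, 0.0, -0.989], [-0.003, -1.0, -0.001]]
force: [0.5, 0.2, 0.2]
finger_gap: 0.697
```

```bash
python3 tip.py l; python3 lk.py m .635 .0562 -9 0
```

```text
clk 9.65 [0.63682145 0.05648651 0.17947717] [-0.06777504 -0.38013711  3.29675705] gap 0.6997793422742401
1 58 [[-5.0, 27.0, 8.0], [2.0, 25.0, 4.0], [-5.0, -40.0, 31.0], [3.0, -40.0, 30.0], [6.0, -41.0, 31.0], [-9.0, -42.0, 30.0], [10.0, -43.0, 32.0], [11.0, -45.0, 35.0], [-1.0, -46.0, 31.0], [1.0, -46.0, 28.0]]
-1 45 [[-6.0, 27.0, -3.0], [2.0, 27.0, -9.0], [8.0, 26.0, -11.0], [-2.0, 26.0, -8.0], [2.0, 24.0, -2.0], [6.0, -40.0, -34.0], [6.0, -45.0, -39.0], [11.0, -45.0, -31.0], [12.0, -46.0, -37.0], [11.0, -49.0, -35.0]]
top 0 0
side 50 [0.63345613 0.0574837  0.149873  ]
```

View pics/lz.png

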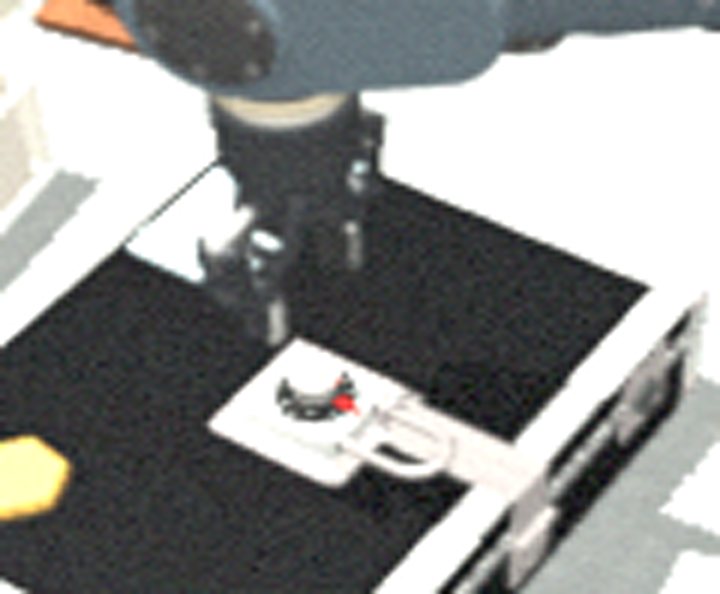

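View pics/msidez.png

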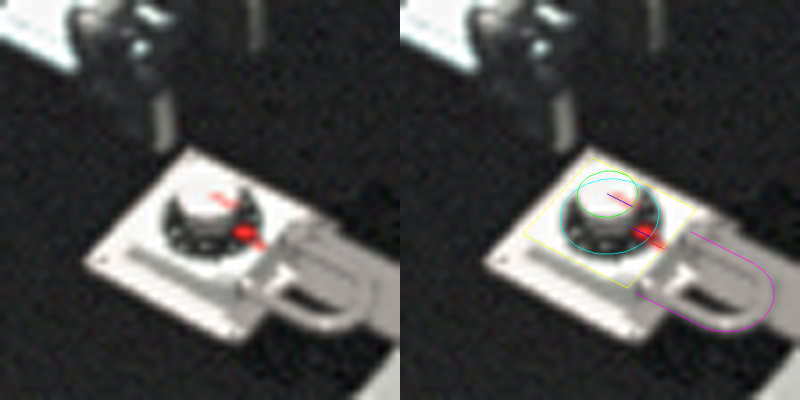

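Request:
{"name": "drive_tool", "arguments": {
  "commands": [
    [0.75,[-0.106,0.0165,0],0],
    [0.75,[-0.106,0.017,0],0],
    [0.75,[0,0,0],0],
    [0.75,[0,0,-0.1],0],
    [0.75,[0,0,-0.08],0],
    [0.75,[0,0,-0.07],0],
    [0.75,[0,0,-0.03],0],
    [0.75,[0,0,0],0]
  ]
}}

```text
clock: 10.42
position: [0.5696, 0.0663, 0.0873]
tool_rot: [[-0.989, -0.005, -0.151], [0.151, -0.0, -0.989], [0.005, -1.0, 0.001]]
force: [-0.3, -0.5, -0.3]
finger_gap: 0.751
```

```bash
python3 tip.py n; python3 lk.py o .635 .0562 -9 0
```

```text
clk 10.4667 [0.57070014 0.06630227 0.08903064] [0.03780675 0.20749383 0.89169175] gap 0.7498708580526292
1 17 [[-6.0, -64.0, 34.0], [10.0, -64.0, 33.0], [-0.0, -64.0, 31.0], [6.0, -66.0, 33.0], [4.0, -67.0, 32.0], [-9.0, -67.0, 33.0], [2.0, -68.0, 34.0], [11.0, -69.0, 38.0], [0.0, -70.0, 31.0], [-5.0, -70.0, 33.0]]
-1 10 [[10.0, -63.0, -31.0], [10.0, -64.0, -36.0], [7.0, -64.0, -43.0], [8.0, -65.0, -38.0], [5.0, -65.0, -46.0], [10.0, -67.0, -30.0], [4.0, -68.0, -39.0], [8.0, -70.0, -39.0], [8.0, -72.0, -45.0], [12.0, -73.0, -39.0]]
top 0 0
side 39 [0.63593375 0.0565545  0.14961924]
```

View pics/nz.png

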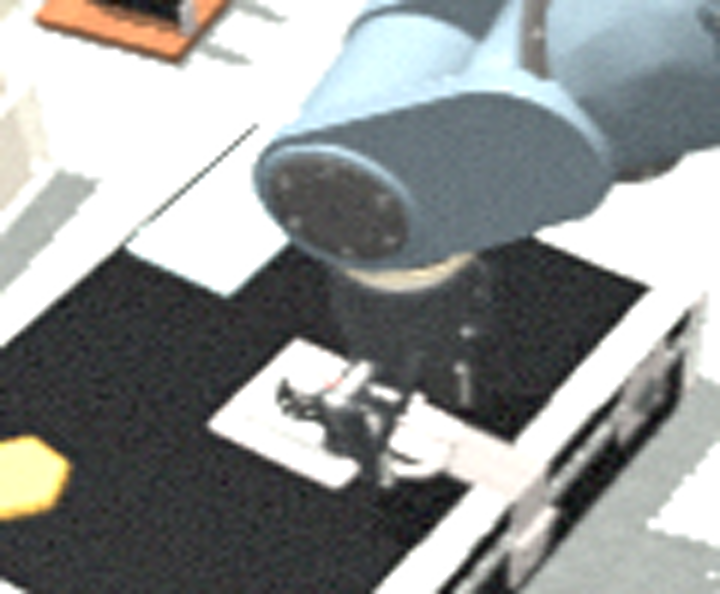

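Request:
{"name": "drive_tool", "arguments": {
  "commands": [
    [0.75,[0.002,0,-0.023],0],
    [0.75,[0,0,-0.02],0],
    [0.75,[0,0,0],0],
    [0.6,[0,0,0],0],
    [0.45,[0,0,0],0],
    [0.3,[0,0,0],0],
    [0.3,[0,0,0],0],
    [0.3,[0,0,0],0]
  ]
}}

```text
clock: 11.23
position: [0.572, 0.0663, 0.0776]
tool_rot: [[-0.988, 0.0, -0.151], [0.151, 0.0, -0.988], [-0.0, -1.0, -0.0]]
force: [-2.6, 0.1, 6.0]
finger_gap: 0.481
```

```bash
python3 tip.py p|head -1
```

```text
clk 11.2833 [0.57199653 0.06630521 0.07753674] [-3.15334533 -0.3822637   5.21126825] gap 0.48024434172444885
```

View pics/pz.png

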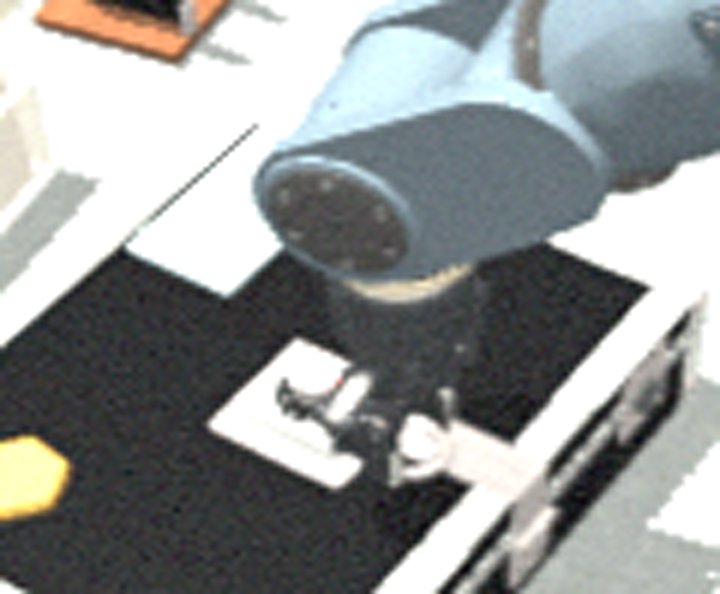

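Request:
{"name": "drive_tool", "arguments": {
  "commands": [
    [0.3,[0,0,0.003],0],
    [0.3,[-0.0135,0.0022,0],0],
    [0.3,[-0.0135,0.0022,0],0],
    [0.3,[-0.0135,0.0022,0],0],
    [0.3,[-0.0135,0.0022,0],0],
    [0.3,[-0.0135,0.0022,0],0],
    [0.3,[-0.0135,0.0022,0],0],
    [0.3,[0,0,0],0]
  ]
}}

```text
clock: 11.95
position: [0.5478, 0.0702, 0.0783]
tool_rot: [[-0.988, 0.002, -0.151], [0.151, -0.0, -0.988], [-0.002, -1.0, -0.0]]
force: [5.6, -1.7, -3.8]
finger_gap: 0.483
```

```bash
python3 tip.py q|head -1
```

```text
clk 12.0 [0.5478109  0.07024328 0.07826648] [ 4.22186005 -0.9855067  -2.94911907] gap 0.48123036432214417
```

View pics/qz.png

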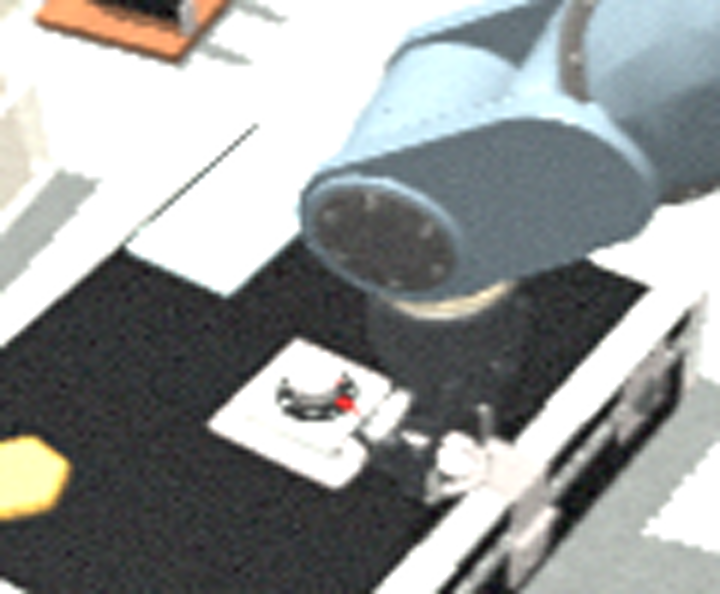

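Request:
{"name": "drive_tool", "arguments": {
  "commands": [
    [0.3,[-0.0033,0.0005,0],0],
    [0.3,[-0.0033,0.0005,0],0],
    [0.3,[-0.0033,0.0005,0],0],
    [0.3,[0,0,0],0],
    [0.3,[0,0,0],0],
    [0.3,[0,0,0],0],
    [0.3,[0,0,0],0],
    [0.3,[0,0,0],0]
  ]
}}

```text
clock: 12.67
position: [0.548, 0.0703, 0.0788]
tool_rot: [[-0.988, 0.008, -0.151], [0.151, -0.0, -0.988], [-0.008, -1.0, -0.001]]
force: [18.2, -3.3, -9.6]
finger_gap: 0.476
```

Request:
{"name": "drive_tool", "arguments": {
  "commands": [
    [0.6,[0.008,-0.001,0],0],
    [0.8,[0,0,0],0],
    [0.95,[0,0,0],0],
    [0.95,[0,0,0],0],
    [0.95,[0,0,0.08],0],
    [0.95,[0,0,0.1],0],
    [0.95,[0,0,0.1],0],
    [0.95,[0,0,0],0]
  ]
}}

```text
clock: 13.33
position: [0.5493, 0.0707, 0.1675]
tool_rot: [[-0.988, 0.008, -0.151], [0.151, 0.0, -0.989], [-0.007, -1.0, -0.002]]
force: [0.2, 0.2, 0.8]
finger_gap: 0.946
```

```bash
python3 tip.py r|head -1; python3 lk.py s .634 .0564 -9 0 .1 .024
```

```text
clk 13.3833 [0.54825196 0.07063325 0.16481229] [-0.32639097  0.24932421 -0.47138102] gap 0.950889650899854
top 0 0
side 50 [0.63361171 0.0578359  0.14925391]
```

View pics/ssidez.png

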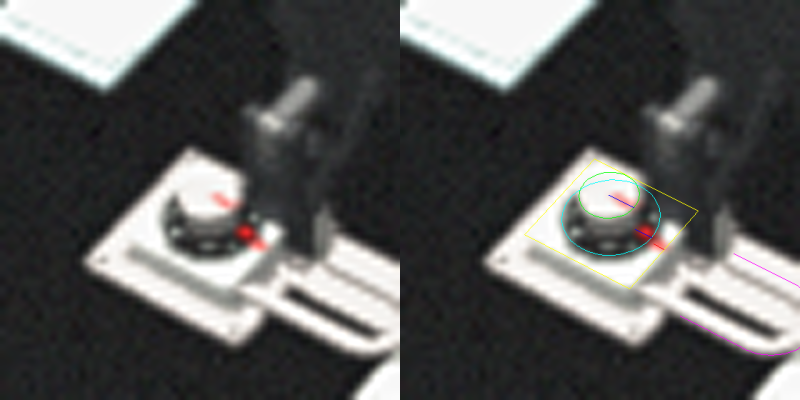

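View pics/rz.png

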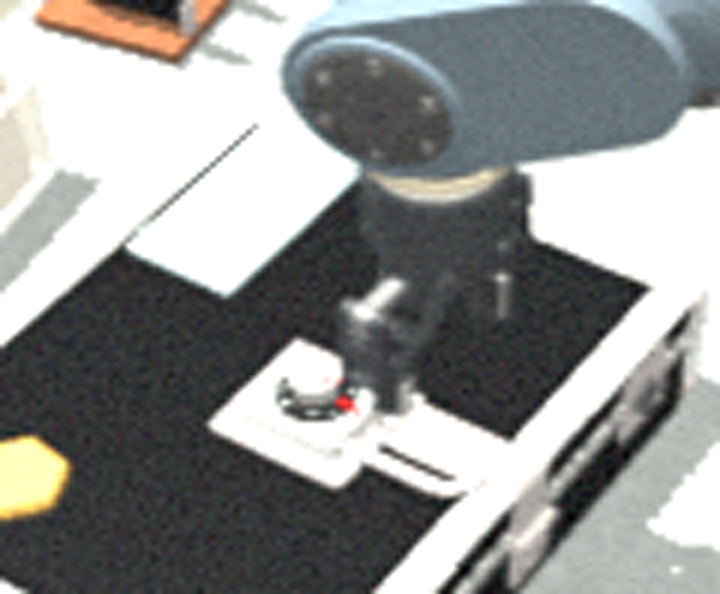

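Request:
{"name": "drive_tool", "arguments": {
  "commands": [
    [0.95,[0.08,-0.013,0],0],
    [0.95,[0.08,-0.013,0],0],
    [0.95,[0.073,-0.013,0],0],
    [0.95,[0,0,0],0],
    [0.95,[0,0,-0.08],0],
    [0.95,[0,0,-0.08],0],
    [0.95,[0,0,-0.06],0],
    [0.95,[0,0,0],0]
  ]
}}

```text
clock: 14.15
position: [0.6135, 0.0588, 0.0911]
tool_rot: [[-0.988, -0.009, -0.151], [0.151, -0.0, -0.988], [0.008, -1.0, 0.001]]
force: [-0.5, -0.2, -0.7]
finger_gap: 0.951
```

```bash
python3 tip.py t;sleep 1; python3 tip.py t|head -1
```

```text
clk 14.2 [0.61476323 0.05879971 0.09351277] [-0.28110186  0.08381007  1.22788375] gap 0.949835200392538
1 25 [[-6.0, -59.0, 41.0], [10.0, -59.0, 40.0], [6.0, -61.0, 41.0], [12.0, -61.0, 44.0], [1.0, -62.0, 42.0], [-9.0, -63.0, 40.0], [-1.0, -63.0, 40.0], [5.0, -64.0, 37.0], [10.0, -64.0, 40.0], [-11.0, -64.0, 43.0]]
-1 23 [[-1.0, -59.0, -52.0], [10.0, -59.0, -40.0], [-6.0, -59.0, -6.0], [-4.0, -59.0, -54.0], [7.0, -60.0, -53.0], [8.0, -60.0, -48.0], [-5.0, -60.0, -52.0], [5.0, -61.0, -56.0], [6.0, -61.0, -45.0], [7.0, -63.0, -52.0]]
clk 14.25 [0.61607713 0.05880685 0.09538214] [ 0.65671935 -0.03599902  0.71131226] gap 0.9493228100132223
```

View pics/tz.png

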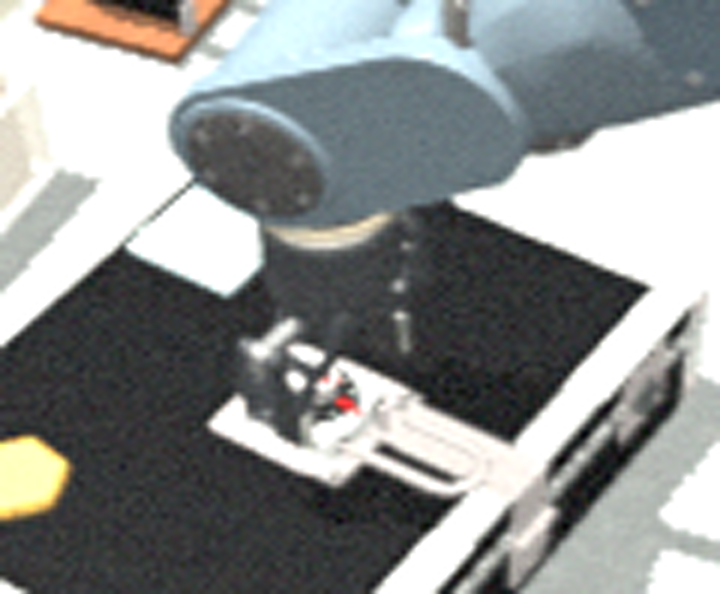

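Request:
{"name": "drive_tool", "arguments": {
  "commands": [
    [0.95,[0.003,0,-0.03],0],
    [0.95,[0,0,-0.02],0],
    [0.95,[0,0,-0.01],0],
    [0.95,[0,0,0],0],
    [0.95,[0,0,0],0],
    [0.95,[0,0,0],0],
    [0.95,[0,0,0],0],
    [0.95,[0,0,0],0]
  ]
}}

```text
clock: 14.92
position: [0.618, 0.0587, 0.0784]
tool_rot: [[-0.988, 0.0, -0.151], [0.151, 0.0, -0.988], [-0.0, -1.0, -0.0]]
force: [0.6, -0.1, 0.9]
finger_gap: 0.952
```

```bash
python3 tip.py u|head -1
```

```text
clk 14.9667 [0.61797398 0.05871001 0.07831404] [ 0.0958938  -0.43056638  0.44949716] gap 0.950217513607776
```

View pics/uz.png

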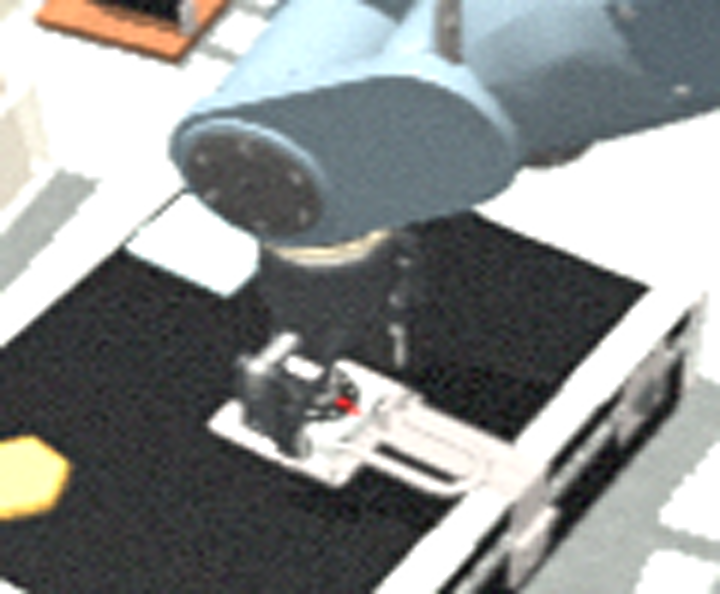

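Request:
{"name": "drive_tool", "arguments": {
  "commands": [
    [0.95,[0,0,-0.008],0],
    [0.8,[0,0,0],0],
    [0.7,[0,0,0],0],
    [0.6,[0,0,0],0],
    [0.45,[0,0,0],0],
    [0.4,[0,0,0],0],
    [0.4,[0,0,0],0],
    [0.4,[0,0,0],0]
  ]
}}

```text
clock: 15.63
position: [0.6181, 0.0588, 0.076]
tool_rot: [[-0.988, 0.001, -0.151], [0.151, 0.0, -0.988], [-0.0, -1.0, -0.0]]
force: [-0.2, 1.5, 4.8]
finger_gap: 0.642
```

```bash
python3 tip.py v|head -1
```

```text
clk 15.6833 [0.61805757 0.05878026 0.07599269] [-0.13006736  0.84820504  5.06295076] gap 0.6411664732536944
```

View pics/vz.png

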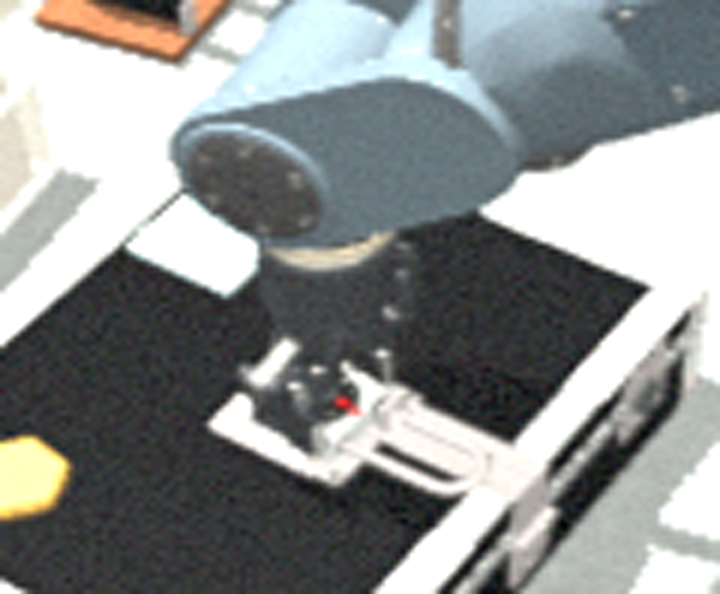

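Request:
{"name": "drive_tool", "arguments": {
  "commands": [
    [0.4,[0,0,0.005],0],
    [0.4,[0,0,0.01],0],
    [0.4,[0,0,0.01],0],
    [0.4,[0,0,0.015],0],
    [0.4,[0,0,0.02],0],
    [0.4,[0,0,0.02],0],
    [0.4,[0,0,0.02],0],
    [0.4,[0,0,0],0]
  ]
}}

```text
clock: 16.35
position: [0.6185, 0.0588, 0.1073]
tool_rot: [[-0.988, 0.002, -0.151], [0.151, 0.0, -0.988], [-0.002, -1.0, -0.0]]
force: [0.1, -0.3, -4.6]
finger_gap: 0.637
```

```bash
python3 tip.py w|head -1
```

```text
clk 16.4 [0.61824028 0.05871793 0.10660225] [ 0.28591941  0.20677069 -4.54653106] gap 0.6373881436949618
```

View pics/wz.png

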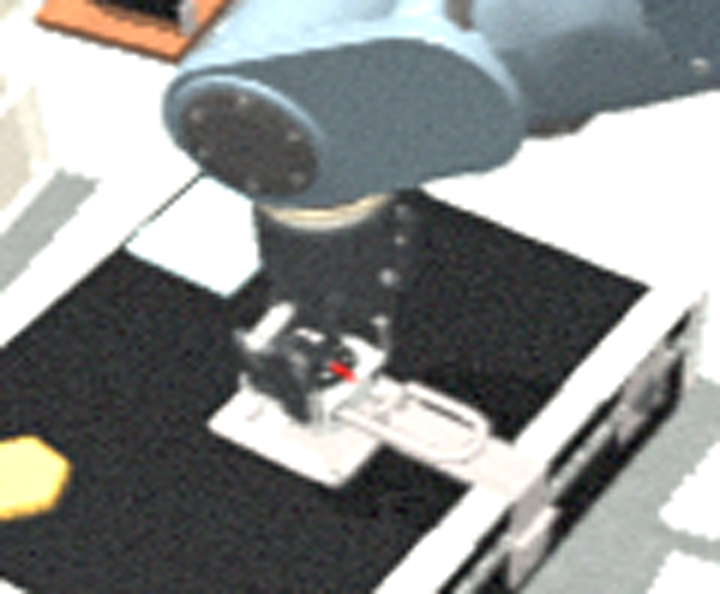

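Request:
{"name": "drive_tool", "arguments": {
  "commands": [
    [0.4,[0,0,0.03],0],
    [0.4,[0,0,0.04],0],
    [0.4,[0,0,0.045],0],
    [0.4,[0,0,0.045],0],
    [0.4,[0,0,0.045],0],
    [0.4,[0,0,0.035],0],
    [0.4,[0,0,0.02],0],
    [0.4,[0,0,0.007],0]
  ]
}}

```text
clock: 17.07
position: [0.6183, 0.0588, 0.1873]
tool_rot: [[-0.988, 0.002, -0.151], [0.151, 0.0, -0.988], [-0.002, -1.0, -0.0]]
force: [-0.9, 1.2, -4.9]
finger_gap: 0.639
```

Request:
{"name": "drive_tool", "arguments": {
  "commands": [
    [0.4,[0,0,0],0],
    [0.4,[0,0,0],0],
    [0.4,[0,0,0],0],
    [0.4,[0,0,0],0],
    [0.4,[0,0,0],0],
    [0.4,[0,0,0],0],
    [0.4,[0,0,0],0],
    [0.4,[0,0,0],0]
  ]
}}

```text
clock: 17.73
position: [0.6179, 0.0587, 0.1857]
tool_rot: [[-0.988, -0.0, -0.151], [0.151, -0.0, -0.988], [0.0, -1.0, 0.0]]
force: [0.8, -0.8, -5.1]
finger_gap: 0.64
```

```bash
python3 tip.py x|head -1; python3 lk.py y .634 .0564 -9 0 .21 .024; python3 -c "
from h import *
print(robot.observe()['ft_torque'])"
```

```text
clk 17.7833 [0.61788471 0.05872176 0.18574066] [ 0.35696391  0.15773576 -5.86381582] gap 0.6365259499043175
top 0 0
side 38 [0.61565739 0.04994552 0.26191409]
[ 0.00484739 -0.01187191  0.00013148]
```

View pics/xz.png

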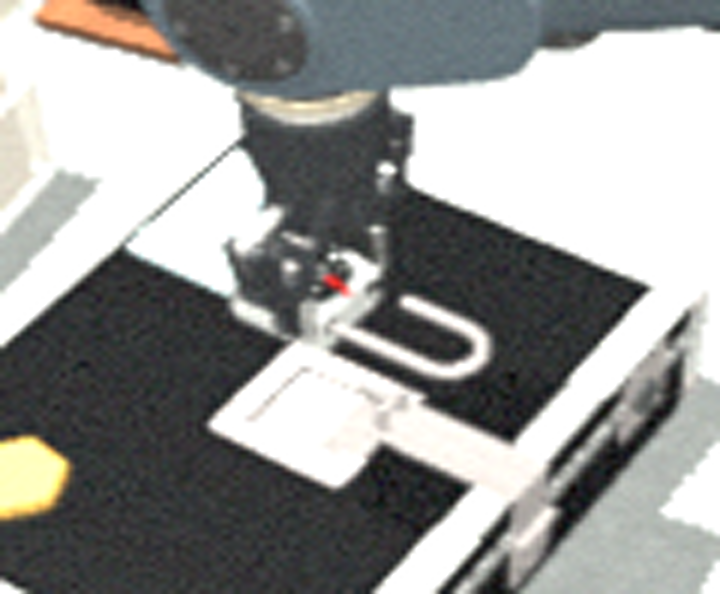

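View pics/ysidez.png

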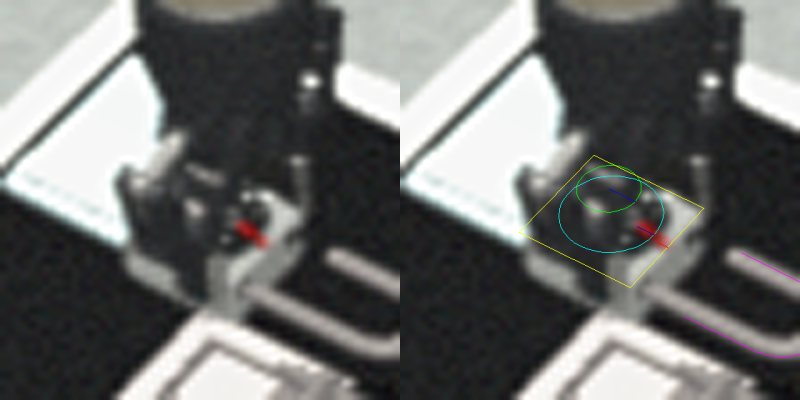

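View pics/ytop.png

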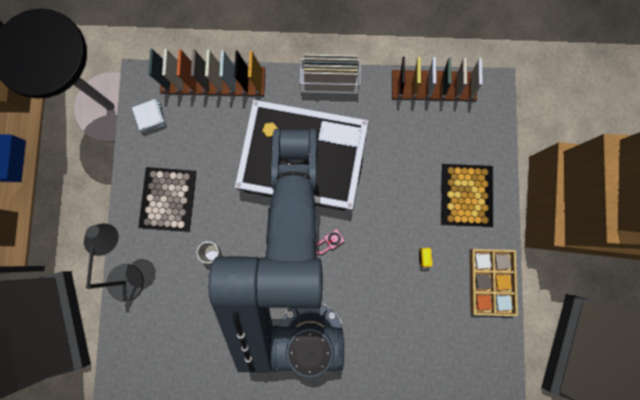

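```bash
python3 -c "
from station import robot
print(robot.close_job(), robot.observe()['clock'])"
```

```text
the job is handed in; nothing more can be done
the job is handed in; nothing more can be done
```

The job is done and handed in at about 18 s of the 64 s allowed. I turned the dial 120° clockwise (four notches) until the stripe clicked in line with the index. I then pulled the shackle out to its stop (18 N at the end, no more travel). I gripped the body near its balance point, lifted it 110 mm straight up, and it is still held.

**Last checks**
- **Height and tilt:** in the side picture, the drawn outline of a level lock with its underside at 0.21 m and the shackle 24 mm out fits the lock. That is about 10 cm above the lid.
- **Grip:** the gripper carries 5–6 N, as expected for a 0.55 kg lock, with almost no tipping moment. The finger opening is steady.
- **Dial and staple:** the stripe is still on the index, and the dish and staple are empty.
- **Surroundings:** the top picture shows the tile, hex chip, boards, tape measure and cup where they were at the start. The arm hides one of the two pink look-alike locks in that picture.

**Disagreement:** in the depth pictures the fingertips sat about 40 mm above the reported TCP, more than the stated finger swing explains. I set the grasp heights from the pictures and the force readings instead. The top camera could not see the held lock under the wrist, so the height, tilt and shackle checks rest on the side camera.

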